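# Sort the coffee tins and cup on the entry shelf

## Robot

A 7-joint arm with a two-finger parallel gripper is mounted at the origin on the work surface. World frame = base frame: x ahead of the robot, y to its left, z up, the work surface at z = 0. Lengths are in mm, angles in rad, forces in N, time in s.
With the tool pointing down it reaches from about 400 to 900 mm from the base axis. Payload 5.6 kg.
Tool frame: the origin (TCP) lies midway between the tips of the shut fingers; the grasp point (between the pads) lies 19 mm behind it; x points along the fingers, y is the direction in which the jaws open and shut, and the axes are right-handed (so a half turn about x gives the same grasp; the last joint's range is limited). The gripper opens to 92 mm and grips with 3 to 60 N. Pads are 20 mm wide; open, the fingers measure 128 mm over their backs; the gripper's body (75 mm by 189 mm) begins 69 mm behind the grasp point.
Start: joints at [1.125, 0.468, -0.012, 1.603, 0.006, 1.071, -0.056], TCP at [254.758, -598.003, 214.592] pointing down, gripper open.
Joint ranges: [-2.53, 2.53], [-0.31, 2.02], [-1.57, 1.55], [0.28, 2.44], [-1.29, 4.43], [0.15, 1.84], [-2.92, 2.92]. Speed limits (rad/s): [2.57, 2.57, 3.14, 3.14, 3.14, 3.14, 3.14].

## Interface

Orientations are given as a rotation vector (axis times angle).
In Python, from cell import robot, grip, kin, viewer gives the robot as it stands. Calls block until the motion is done:
- robot.movep(position, orientation): joint-space move of the TCP to a pose.
- robot.servo_line(position, feed=150, rotation=None): straight line of the TCP; rotation=None keeps the orientation; feed is the mean speed in mm/s.
- robot.goto_joints(angles): joint-space move.
- grip(opening, newtons=None): opening from 0.0 (shut) to 1.0 (fully open); newtons is the grip in N (None keeps the last); returns when the fingers have stopped.
- robot.hold(seconds).
- kin.ik(position, orientation): joint angles nearest the present ones, or None.
- robot.observe(): the state.
- viewer.read_camera(name): name is "side" or "top" or "wrist"; returns the picture (420x560x3 uint8, red, green, blue); there is no depth.
- viewer.camera_info(name): a dict with "camera_matrix" (3x3 intrinsics, pixels), "k1" (the pictures are not rectified: a ray, as slopes to the right and down, at radius r is drawn at 1 + k1 r^2 times it, then the intrinsics apply), "R" (3x3) and "t" (3): a world point X has camera coordinates R X + t. Camera axes: x right, y down, z forward; pixel columns grow to the right and rows downward; lengths in mm; the calibration is good to about 2 mm. A picture is of the moment at which its call begins: read the wrist's pose just before it. camera_info takes no time and is no camera call; for the wrist camera it gives the pose at the moment of the call.
A pose or a line that the arm cannot do raises robot.IKError and nothing moves.
- robot.job_done(): hands the job in, once; it reports no verdict.
Trained networks look in the newest picture that a camera, given by its name, has taken for a name from the list of things; names that differ only in an ending like _2 or _b are one class to them, and where a whole thing is asked for, a point or a joint stands for the part that bears it (a point fixed in the world has none). Each returns a list of dicts, best first, with "confidence" (0 to 1); they miss things now and then, are a little off and sometimes report something else, mostly with a low value. They report only what shows in the picture. A call takes as long as a camera call. They do not tell look-alikes from the thing itself.
- viewer.silhouettes(name, camera): "mask" (420x560 bool, what is visible of it).
- viewer.pinpoint(name, camera): "at" ([x, y, z] in mm, in the coordinates of the camera as it stood for that picture, good to about 4 mm: a listed point, or the origin of a listed thing).
The state is a dict: "t": time; "joints": joint angles; "joint_velocities": joint speeds; "joint_torque": joint torques, N m; "tcp_pos": TCP position; "tcp_rot": TCP orientation; "contact_force": force on the tool from outside, world axes, zero at the start; "wrist_torque": the same for the moment, N m; "grip_width": opening from 0.0 (shut) to 1.0 (fully open).
Only numpy, scipy, OpenCV 4.12 (cv2) and the standard library are available. Lean on these libraries where they do the work, as an engineer would, in place of code of your own. Each camera call takes 0.05 s, during which the arm holds its last target. There are 200 camera calls.

## Task

Tidy the coffee corner: stand both round copper tins in the copper-lined tray and both square green tins in the green-lined tray, each flat on the tray floor, and set the steel cup down gently, upright, in the middle of the saucer. Tip nothing over, and leave the grinder and the canister where they are.

Things in the scene. Friction and masses are not known exactly. Their poses are not given: they have to be found in the camera images.
- copper_tin_a_center (a point): round copper-coloured metal coffee tin (house blend), 42 mm in diameter, 64 mm tall, about 70 g, closed flat lid, standing upright. The point is its centre, half-way up (32 mm above its underside); z up along its axis. Its place is the copper-lined tray.
- copper_tin_b_center (a point): round copper-coloured metal coffee tin (house blend), 42 mm in diameter, 64 mm tall, about 70 g, closed flat lid, standing upright. The point is its centre, half-way up (32 mm above its underside); z up along its axis. Its place is the copper-lined tray.
- green_tin_a_center (a point): square green-painted metal coffee tin (decaf), 40 x 40 mm with edges rounded 4 mm, 64 mm tall, about 70 g, closed flat lid, standing upright. The point is its centre, half-way up (32 mm above its underside); x and y square to its flat sides, z up. Its place is the green-lined tray.
- green_tin_b_center (a point): square green-painted metal coffee tin (decaf), 40 x 40 mm with edges rounded 4 mm, 64 mm tall, about 70 g, closed flat lid, standing upright. The point is its centre, half-way up (32 mm above its underside); x and y square to its flat sides, z up. Its place is the green-lined tray.
- cup_center (a point): steel espresso cup without handle, open on top, 50 mm in diameter at the foot and 54 mm at the rim, 60 mm tall, wall 2.5 mm, about 110 g, upright. The point is its centre, half-way up (30 mm above its underside); z up.
- copper_tray: low dark-wood tray with a copper-coloured floor, fixed to the shelf: 90 mm along its x, 160 mm along its y, 16 mm high, open on top; walls 6 mm thick, so 78 x 148 mm inside; inner floor about 6 mm above the origin. Origin: centre of its underside; z up. Room for two tins side by side along y, e.g. centred 37 mm either side of the middle.
- green_tray: low dark-wood tray with a green floor, fixed to the shelf: 90 mm along its x, 160 mm along its y, 16 mm high, open on top; walls 6 mm thick, so 78 x 148 mm inside; inner floor about 6 mm above the origin. Origin: centre of its underside; z up. Room for two tins side by side along y, e.g. centred 37 mm either side of the middle.
- saucer: white ceramic saucer, fixed to the shelf, 124 mm in diameter, its rim 14 mm high; flat well in the middle about 80 mm in diameter, 4 mm above the origin. Origin: centre of its underside; z up.
- grinder: bystander: electric coffee grinder, black with a grey lid and a red button on top, 96 mm in diameter, 178 mm tall, 0.9 kg, loose. Origin: centre of its underside.
- canister: bystander: clear empty canister with a wooden foot ring, 100 mm in diameter, 140 mm tall, with an orange scoop hooked over its rim on its +x side (reaching 82 mm from the axis, and 150 mm high), 0.6 kg, loose. Origin: centre of its underside.
There are look-alikes about, which are no part of the job. Leave any purple look-alike of the part that bears copper_tin_b_center alone.

How it is judged (in metres and radians):
At the end, for the whole second after the job is handed in: Copper tins in the copper tray, green in the green: upright within 0.1 rad, centre within 28 mm (x) and 63 mm (y) of the tray's middle, 34-42 mm above its underside; cup upright within 0.1 rad, centre within 15 mm of the saucer's middle, 28-40 mm above its underside; all at rest (x of copper_tin_a_center in the frame of copper_tray between -0.028 and 0.028 m and y of copper_tin_a_center in the frame of copper_tray between -0.063 and 0.063 m and z of copper_tin_a_center in the frame of copper_tray between 0.034 and 0.042 m and angle between each of copper_tin_a_center, copper_tin_b_center, green_tin_a_center, green_tin_b_center, cup_center's own z axis and vertical below 0.1 rad and linear speed of each of copper_tin_a, copper_tin_b, green_tin_a, green_tin_b, cup below 0.02 m/s and x of copper_tin_b_center in the frame of copper_tray between -0.028 and 0.028 m and y of copper_tin_b_center in the frame of copper_tray between -0.063 and 0.063 m and z of copper_tin_b_center in the frame of copper_tray between 0.034 and 0.042 m and x of green_tin_a_center in the frame of green_tray between -0.028 and 0.028 m and y of green_tin_a_center in the frame of green_tray between -0.063 and 0.063 m and z of green_tin_a_center in the frame of green_tray between 0.034 and 0.042 m and x of green_tin_b_center in the frame of green_tray between -0.028 and 0.028 m and y of green_tin_b_center in the frame of green_tray between -0.063 and 0.063 m and z of green_tin_b_center in the frame of green_tray between 0.034 and 0.042 m and horizontal distance between cup_center and saucer below 0.015 m and z of cup_center in the frame of saucer between 0.028 and 0.04 m); the robot touches nothing.
It fails at once if a tin or the cup is tipped over (angle between any of copper_tin_a_center, copper_tin_b_center, green_tin_a_center, green_tin_b_center, cup_center's own z axis and vertical above 0.7 rad).
It fails at once if the cup is dropped onto the saucer (over 0.6 m/s within 40 mm above its resting height) (horizontal distance between cup_center and saucer below 0.06 m and z of cup_center in the frame of saucer below 0.074 m and linear speed of cup above 0.6 m/s).
It fails at once if the grinder is moved more than 20 mm or tipped (distance of grinder from where it was at the start of the episode above 0.02 m or angle between grinder's own z axis and vertical above 0.2 rad).
It fails at once if the canister is moved more than 20 mm or tipped (distance of canister from where it was at the start of the episode above 0.02 m or angle between canister's own z axis and vertical above 0.2 rad).
It also fails if it takes over 128 s, if anything falls off the work surface, if the arm or the gripper's body presses on something with over 40 N, if the wrist force passes 120 N, or if a joint passes its speed limit or range.

## Working session

There is one attempt and no reset: what is moved stays moved. The work goes in short steps, each a Python script; the robot and the scene stay as the last script left them, time stands still between calls to the robot, and variables do not carry over. Pictures are saved under pics/ and viewed, about 12 in all and at most 16, crops included, and the job is handed in when it is done.

```bash
ls; mkdir -p pics
cat > h.py <<'E'
import numpy as np, cv2
from cell import robot, grip, kin, viewer
def shot(n,f):
    im=viewer.read_camera(n); cv2.imwrite('pics/'+f,im[:,:,::-1]); return im
def world(n,p,ci=None):
    c=ci or viewer.camera_info(n); return np.array(c["R"]).T@(np.array(p)-np.array(c["t"]))
def pix(n,X,ci=None):
    c=ci or viewer.camera_info(n); p=np.array(c["R"])@np.array(X)+np.array(c["t"]); s=p[:2]/p[2]; s=s*(1+c["k1"]*(s@s))
    K=np.array(c["camera_matrix"]); return K[:2,:2]@s+K[:2,2]
def ray(n,uv,z,ci=None):
    "world point on height z seen at pixel uv"
    c=ci or viewer.camera_info(n); K=np.array(c["camera_matrix"])
    s=cv2.undistortPoints(np.array([[uv]],float),K,np.array([c["k1"],0,0,0.]))[0,0]
    R=np.array(c["R"]);o=-R.T@np.array(c["t"]);d=R.T@np.array([*s,1]); return o+d*(z-o[2])/d[2]
E
python3 - <<'E'
from h import *
np.set_printoptions(precision=1,suppress=True)
s=robot.observe();print(s['t'],s['tcp_rot'],s['grip_width'])
for n in('side','top'):
    shot(n,n+'0.png'); c=viewer.camera_info(n); print(n,-np.array(c["R"]).T@np.array(c["t"]))
    for k in('copper_tin_a_center','green_tin_a_center','cup_center','copper_tray','green_tray','saucer','grinder','canister'):
        for d in viewer.pinpoint(k,n): print(k,round(d['confidence'],2),world(n,d['at'],c),pix(n,world(n,d['at'],c),c))
E
```

```text
pics
0.0 [ 2.   0.4 -2. ] 0.9961827374414102
side [ 89.6 790.8 787.4]
copper_tin_a_center 0.77 [365.  249.4  29.3] [275.7 296.5]
green_tin_a_center 0.78 [438.2 160.6  38. ] [265.5 260.6]
cup_center 0.58 [474.2  17.6  27.9] [276.9 227.2]
copper_tray 0.98 [627.7 -21.1  -4.3] [239.1 214.1]
green_tray 0.59 [ 610.8 -248.5   -2.5] [275.1 178.4]
saucer 0.73 [580.4 224.8  -0.2] [208.5 269.7]
saucer 0.67 [ 394.1 -290.3   30.6] [337.6 179.1]
grinder 0.96 [ 513.1 -501.4   -0.1] [325.8 150.7]
canister 0.95 [534.2 492.8   3.6] [157.5 357.9]
canister 0.19 [437.6 163.2  34.2] [265.3 262.4]
top [ 395.8   -1.8 1170.5]
copper_tin_a_center 0.57 [364.3 249.   34. ] [181.8 267.4]
green_tin_a_center 0.58 [437.3 161.1  28.9] [216.2 240.9]
cup_center 0.53 [469.9  20.   33.3] [269.  230.1]
copper_tray 0.78 [623.7 -14.1   3. ] [283. 176.]
green_tray 0.83 [ 611.1 -239.9    0.2] [363.8 182.6]
saucer 0.9 [581.7 224.9  -0.3] [197.  188.9]
grinder 0.97 [ 510.1 -501.4    2.5] [457.7 221. ]
canister 0.98 [526.9 492.3   0.5] [101.  205.9]
canister 0.19 [ 609.1 -242.8   -0.3] [364.7 183.4]
```

```bash
python3 -c "
import cv2,numpy as np
a=cv2.imread('pics/top0.png');print(a.shape)"
```

```text
(420, 560, 3)
```

View pics/top0.png

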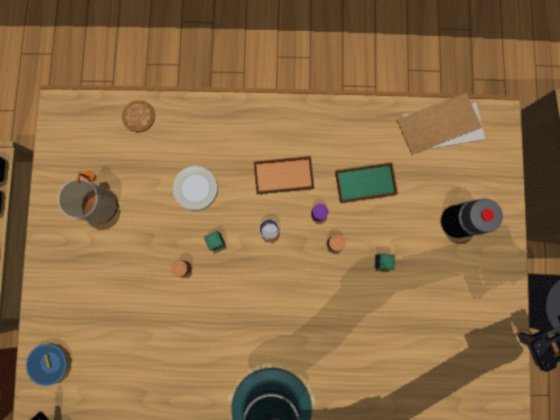

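View pics/side0.png

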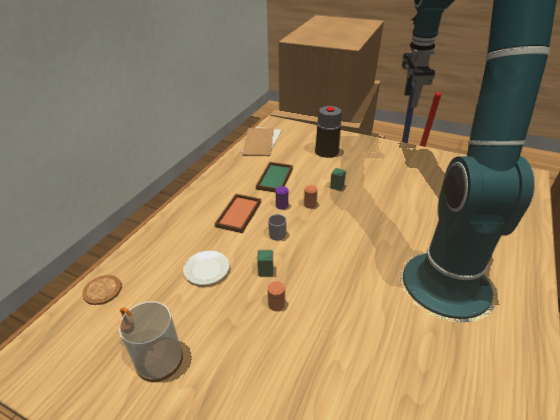

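The top view shows copper tins at (180,268) and (336,243), and a purple look-alike at (320,213), which I'll leave. The green tins are at (214,240) and (385,262) and the cup is at (270,230). The saucer is at (195,188), the copper tray at (284,175) and the green tray at (366,183). The coaster (138,116), blue bowl (46,365) and red rod aren't part of the job. The side view agrees.

```bash
cat >> h.py <<'E'
from scipy.spatial.transform import Rotation as Ro
np.set_printoptions(precision=2,suppress=True)
def rv(a):
    c,s=np.cos(a),np.sin(a); return Ro.from_matrix(np.array([[0,c,s],[0,s,-c],[-1,0,0]])).as_rotvec()
E
python3 - <<'E'
from h import *
c=viewer.camera_info('wrist');s=robot.observe()
T=Ro.from_rotvec(s['tcp_rot']).as_matrix();print('tool',T,s['tcp_pos'])
o=-np.array(c["R"]).T@np.array(c["t"]);print('cam in tool',T.T@(o-s['tcp_pos']),'\n',np.array(c["R"])@T,c['camera_matrix'],c['k1'])
im=viewer.read_camera('top')
cv2.imwrite('pics/topz.png',cv2.resize(im[150:285,160:410,::-1],None,fx=3.2,fy=3.2,interpolation=cv2.INTER_CUBIC))
for uv in((181,267),(336,242),(214,239),(385,261),(270,229),(320,211)): print(uv,ray('top',uv,60))
for k in('copper_tray','green_tray'):
    d=viewer.silhouettes(k,'top')[0]; ct=max(cv2.findContours(d['mask'].astype(np.uint8),0,1)[0],key=cv2.contourArea)
    P=np.array([ray('top',p[0],12)[:2] for p in ct],np.float32); print(k,d['confidence'],cv2.minAreaRect(P))
for a in (0,np.pi/2,-np.pi/2,np.pi):
  for X in((365,249),(400,-160),(350,-290),(438,161)):
    q=kin.ik([*X,200],rv(a));print(a,X,q)
E
```

```text
tool [[-0.    0.39 -0.92]
 [-0.   -0.92 -0.39]
 [-1.    0.    0.  ]] [ 254.76 -598.    214.62]
cam in tool [-169.98   -0.29  -79.13] 
 [[ 0.    1.    0.  ]
 [-0.28 -0.    0.96]
 [ 0.96 -0.    0.28]] [[349.05   0.   275.69]
 [  0.   349.05 214.94]
 [  0.     0.     1.  ]] 0.013459443359246585
(181, 267) [366.   245.58  60.  ]
(336, 242) [ 441.42 -155.77   60.  ]
(214, 239) [440.98 162.56  60.  ]
(385, 261) [ 395.26 -283.87   60.  ]
(270, 229) [470.94  17.08  60.  ]
(320, 211) [ 521.62 -112.86   60.  ]
copper_tray 0.89 ((626.8658447265625, -12.5478515625), (92.87394714355469, 160.1307830810547), 6.740227222442627)
green_tray 0.95 ((611.5164794921875, -244.28945922851562), (93.73944091796875, 167.69972229003906), 8.148018836975098)
0 (365, 249) [ 0.26  0.31 -1.06  2.05  0.33  0.96 -0.97]
0 (400, -160) [ 0.75  0.15 -0.48  2.1   0.09  0.91  0.22]
0 (350, -290) [ 0.96  0.18 -0.38  2.06  0.09  0.92  0.54]
0 (438, 161) [ 0.5   0.39 -1.1   2.    0.42  1.   -0.8 ]
1.5707963267948966 (365, 249) [ 0.12  0.25 -0.89  2.06  0.24  0.94  0.68]
1.5707963267948966 (400, -160) [ 0.96  0.19 -0.72  2.09  0.15  0.92  1.73]
1.5707963267948966 (350, -290) [ 1.21  0.22 -0.66  2.04  0.17  0.93  2.03]
1.5707963267948966 (438, 161) [ 0.53  0.42 -1.15  2.    0.45  1.01  0.74]
-1.5707963267948966 (365, 249) [ 0.33  0.35 -1.16  2.05  0.39  0.98 -2.61]
-1.5707963267948966 (400, -160) [ 0.53  0.13 -0.24  2.11  0.04  0.9  -1.31]
-1.5707963267948966 (350, -290) [ 0.69  0.16 -0.08  2.07  0.02  0.91 -0.97]
-1.5707963267948966 (438, 161) [ 0.32  0.29 -0.85  2.01  0.27  0.95 -2.24]
3.141592653589793 (365, 249) [ 0.4   0.43 -1.29  2.05  0.49  1.02  2.01]
3.141592653589793 (400, -160) [ 0.31  0.11 -0.01  2.13  0.    0.9  -2.84]
3.141592653589793 (350, -290) [ 0.45  0.15  0.19  2.09 -0.03  0.91 -2.49]
3.141592653589793 (438, 161) [ 0.61  0.51 -1.3   2.    0.57  1.07  2.2 ]
```

View pics/topz.png

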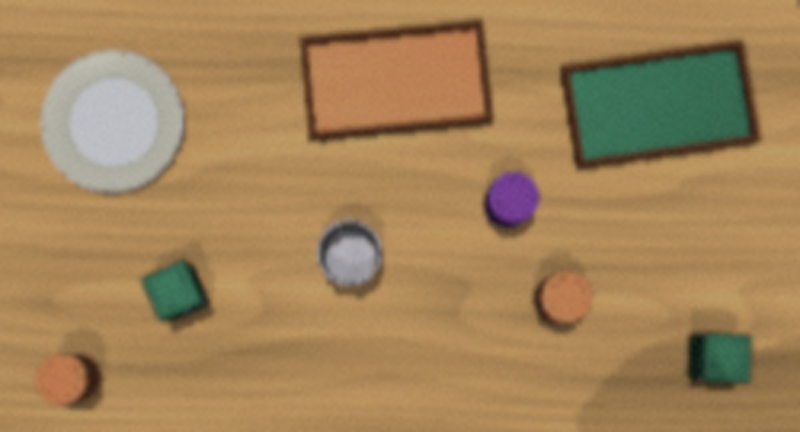

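The zoomed view confirms the choice: lids at copper (65,380) and (565,297), green (175,292) and (722,358), cup (350,253). Purple at (513,198) stays. Next, one wrist look over each object.

Run:
```python
from h import *
L=[('copper_tin_b_center',(441,-156)),('green_tin_b_center',(395,-284)),('cup_center',(471,17)),('green_tin_a_center',(441,162)),('copper_tin_a_center',(366,246)) ]
tiles=[]
for k,X in L:
    robot.movep([X[0],X[1],200],rv(0)); robot.hold(.2)
    c=viewer.camera_info('wrist'); im=viewer.read_camera('wrist').copy()
    for d in viewer.pinpoint(k,'wrist'): print(k,round(d['confidence'],2),world('wrist',d['at'],c))
    for d in viewer.silhouettes(k,'wrist')[:2]:
        ct=max(cv2.findContours(d['mask'].astype(np.uint8),0,1)[0],key=cv2.contourArea)
        P=np.array([ray('wrist',p[0],64,c)[:2] for p in ct],np.float32); print('  sil@64',round(d['confidence'],2),cv2.minAreaRect(P))
    u,v=pix('wrist',[*X,64],c).astype(int); cv2.circle(im,(u,v),2,(255,0,255),-1); print('  px',u,v)
    u0,v0=max(0,min(u-130,300)),max(0,min(v-150,120)); tiles.append(im[v0:v0+300,u0:u0+260]); print('  off',u0,v0,robot.observe()['t'])
tiles.append(tiles[0]*0)
cv2.imwrite('pics/w.png',np.vstack([np.hstack(tiles[:3]),np.hstack(tiles[3:])])[:,:,::-1])
```

```text
copper_tin_b_center 0.85 [ 440.92 -159.81   31.78]
copper_tin_b_center 0.82 [ 519.6  -118.27   30.27]
  sil@64 0.97 ((440.9099426269531, -153.95843505859375), (51.175113677978516, 40.816131591796875), 88.88214874267578)
  sil@64 0.89 ((515.5133666992188, -112.74335479736328), (40.9022216796875, 51.298736572265625), 63.75901412963867)
  px 276 203
  off 146 53 3.15
green_tin_b_center 0.81 [ 394.19 -291.83   30.94]
  sil@64 0.82 ((394.3378601074219, -284.9522399902344), (50.27592849731445, 39.94056701660156), 87.86626434326172)
  px 275 205
  off 145 55 4.1
cup_center 0.75 [476.55  20.71  30.15]
  sil@64 0.91 ((472.323486328125, 22.554162979125977), (57.2073860168457, 50.6998176574707), 89.87750244140625)
  px 276 202
  off 146 52 5.6333
green_tin_a_center 0.91 [437.71 160.1   35.55]
  sil@64 0.82 ((437.8269348144531, 166.92160034179688), (41.53518295288086, 47.09088134765625), 25.115461349487305)
  px 276 202
  off 146 52 6.625
copper_tin_a_center 0.82 [360.65 246.32  32.41]
  sil@64 0.67 ((364.02557373046875, 253.5336151123047), (48.76953125, 40.671974182128906), 89.85469055175781)
  px 275 203
  off 145 53 7.5
```

View pics/w.png

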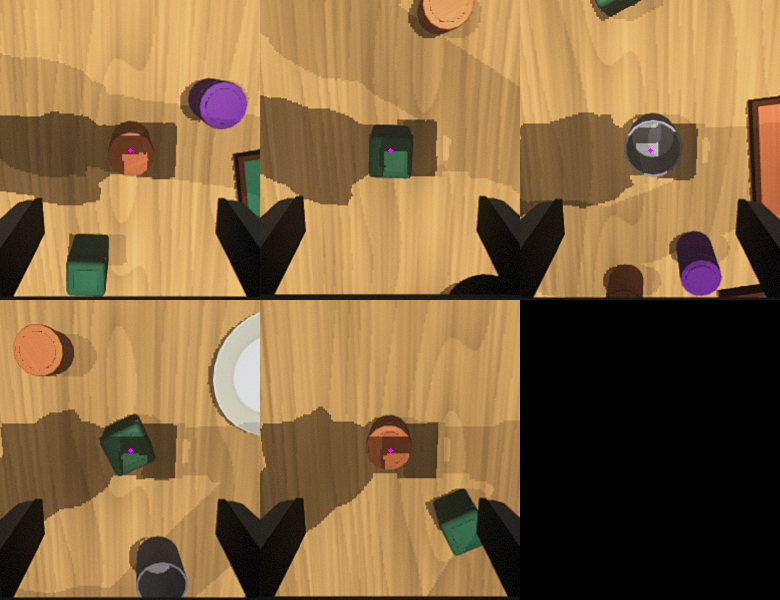

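The wrist tiles show each object under its hover dot. Copper and green tin b are at tile pixels (130,150) and (390,150), the cup at (652,148), green and copper tin a at (127,445) and (388,445), and purple at (217,103). Top and wrist estimates agree within about 5 mm. Now I'll do the first pick and place and check the grip.

```bash
cat >> h.py <<'E'
D=np.radians
CT=(np.array([626,-13.]),D(6.3)); GT=(np.array([611.5,-243.]),D(8))
def slot(T,y): return T[0]+y*np.array([-np.sin(T[1]),np.cos(T[1])])
def transfer(src,a,dst,b,zdst,wide=0.72,zg=20,n=25):
    w=lambda: robot.observe()
    grip(1.0); robot.movep([*src,130],rv(a)); robot.servo_line([*src,zg],feed=120)
    grip(0.0,n); g=w()['grip_width']; print('closed',g*92,'mm',w()['contact_force'])
    robot.servo_line([*src,190],feed=150); print('lift',w()['grip_width']*92)
    if g*92<30: raise SystemExit('no grasp')
    robot.movep([*dst,190],rv(b)); robot.servo_line([*dst,zdst+20],feed=150); robot.servo_line([*dst,zdst],feed=30); robot.hold(.2)
    print('down',w()['contact_force'],w()['tcp_pos'])
    grip(wide); robot.hold(.2); robot.servo_line([*dst,zdst+30],feed=80); robot.servo_line([*dst,190],feed=200); print('t',w()['t'])
E
python3 - <<'E'
from h import *
transfer((441,-159),D(-62),slot(CT,-37),CT[1],27)
p=slot(CT,20); robot.movep([*p,200],rv(CT[1])); robot.hold(.2); c=viewer.camera_info('wrist'); shot('wrist','p1.png')
for k in('copper_tin_a_center','copper_tray'):
  for d in viewer.pinpoint(k,'wrist'): print(k,round(d['confidence'],2),world('wrist',d['at'],c))
E
```

```text
closed 41.62035705629529 mm [ 0.56 -0.08  0.15]
lift 41.63094882158259
down [-0.75 -0.16 -1.28] [630.2  -49.78  27.18]
t 17.4833
copper_tray 0.76 [624.24 -16.08  -5.79]
```

View pics/p1.png

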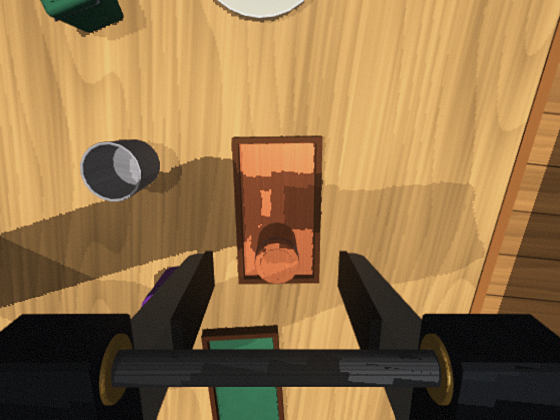

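The copper tin stands upright in the lower half of the tray, with its lid at (277,264), clear of the walls. Carrying on with the other four.

Run:
```python
from h import *
print(ray('wrist',(277,264),70))
transfer((394.5,-290),D(-1),slot(GT,-37),GT[1],27)
transfer((437.5,161.5),D(25),slot(GT,37),GT[1],27)
transfer((364,249),D(0),slot(CT,37),CT[1],27)
p=(473,-60); 
transfer((473,19.5),D(0),(581,225),D(0),24.8,wide=0.85)
robot.movep([420,30,330],rv(0)); robot.hold(.3)
for n in('top','side'):
  c=viewer.camera_info(n); im=shot(n,n+'1.png')
  for k in('copper_tin_a_center','green_tin_a_center','cup_center','saucer','copper_tray','green_tray'):
    for d in viewer.pinpoint(k,n): print(n,k,round(d['confidence'],2),world(n,d['at'],c))
  r=im[130:300,150:420] if n=='top' else im[120:330,150:410]
  cv2.imwrite('pics/%sz1.png'%n,cv2.resize(r[:,:,::-1],None,fx=2.9,fy=2.9,interpolation=cv2.INTER_CUBIC)[:600])
```

```text
[630.06 -49.7   70.  ]
closed 39.9965696763358 mm [ 0.41 -0.67  0.9 ]
lift 39.764116400935166
down [ 0.37 -0.5   0.78] [ 616.73 -279.66   27.15]
t 28.4417
closed 39.899995011223616 mm [-0.3   0.56  0.17]
lift 39.79833124876046
down [-0.14 -0.45 -0.96] [ 606.51 -206.37   27.21]
t 39.6417
closed 41.62097052652288 mm [ 0.51 -0.02  0.4 ]
lift 41.46754696134407
down [-0.05  0.09 -0.22] [622.08  23.8   27.19]
t 50.7167
closed 53.1446165262513 mm [-0.    0.36  1.76]
lift 53.46709343567776
down [-0.38 -0.69 -0.75] [581.06 225.04  24.93]
t 60.1167
top copper_tin_a_center 0.67 [621.87  24.85  44.65]
top green_tin_a_center 0.88 [ 603.62 -205.76   33.86]
top cup_center 0.68 [579.34 225.24  38.72]
top cup_center 0.53 [622.01  27.08  39.25]
top saucer 0.98 [581.68 225.37   1.25]
top copper_tray 0.97 [624.48 -13.8    1.89]
top green_tray 0.82 [ 610.29 -240.96    3.65]
side copper_tin_a_center 0.77 [623.49  24.75  33.86]
side green_tin_a_center 0.65 [ 606.4  -203.38   36.18]
side cup_center 0.74 [ 602.22 -208.04   36.87]
side cup_center 0.59 [583.46 226.31  37.01]
side saucer 0.85 [584.94 222.7   -2.55]
side copper_tray 0.63 [624.28 -16.93  -3.61]
side green_tray 0.9 [ 612.31 -244.51   -4.24]
side green_tray 0.51 [583.59 223.81  -1.5 ]
```

View pics/topz1.png

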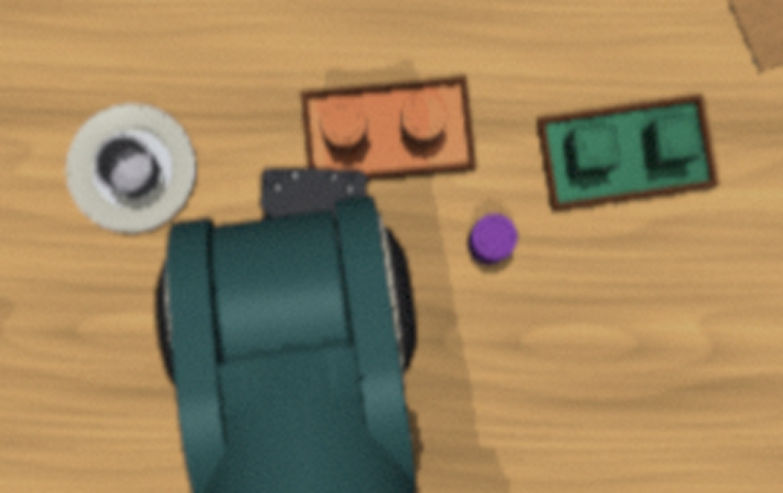

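View pics/sidez1.png

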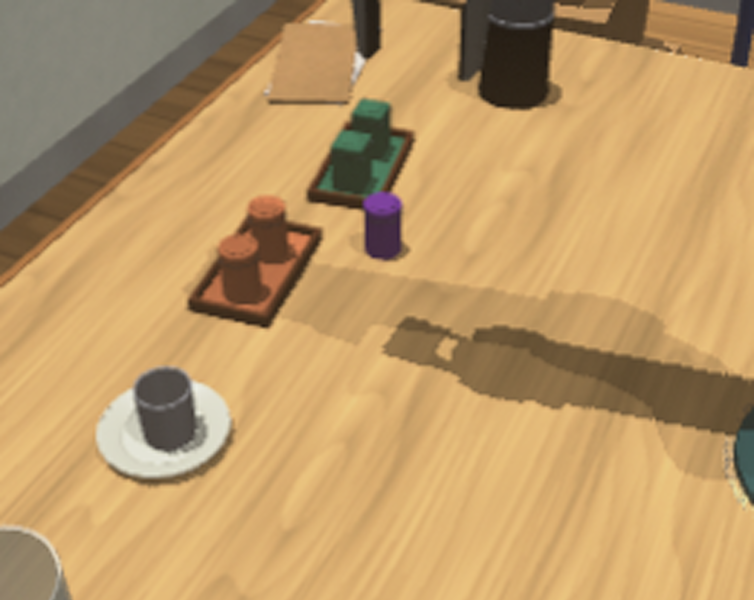

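Both views show all four tins upright in their trays: copper at (345,125) and (423,118), green at (590,148) and (668,138) in the top crop. The cup is upright in the middle of the saucer at (130,168), purple hasn't been touched and the arm is clear. Handing in.

```bash
python3 -c "
from h import *
for k in('grinder','canister'):
  for d in viewer.pinpoint(k,'top')[:1]: print(k,world('top',d['at']))
robot.job_done()"
```

```text
grinder [ 510.51 -501.15    0.63]
canister [623.83  25.93  37.63]
the job is handed in; nothing more can be done
```

I placed both copper tins in the copper tray, both green tins in the green tray and the cup on the saucer, then handed the job in after about 62 s of robot time. No verdict was reported.

**Grasps:** The fingers closed at 40–42 mm on the tins and 53 mm on the cup, as they should. Contact forces stayed under 2 N wherever I read them.

**Last checks:**
- **Tins:** The final top and side pictures show all four upright inside their trays. I released them about 37 mm either side of each tray's middle. The network located one copper and one green tin within about 4 mm of where I let go. The other two I only saw in the pictures.
- **Cup:** It measured within about 4 mm of the saucer's middle in both views.
- **Bystanders:** The grinder measured within 1 mm of its start position, and the purple tin was not touched.

**What disagreed:**
- **Canister:** My last check failed, because its top detection was really a copper tin. The arm never worked near the canister, but I have no final measurement of it.
- **Heights:** The network's heights scattered by up to about 7 mm. One copper tin read 44.7 mm from the top camera but 33.9 mm from the side, against an expected 38 mm. Other low-confidence detections named the wrong object. For height I relied on the release height, about 1 mm above resting for each object, and on the pictures.

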